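# Plug the loose relay into the empty socket of the relay base

## Task

The press control's relay base has one relay fitted and one socket empty. Take the loose relay of the same kind, the oblong one, and plug it squarely and upright all the way into the empty socket; leave the square timer with the dial on top standing where it is.

Things in the scene. Friction and masses are not known exactly. Their poses are not given: they have to be found in the camera images.
- relay: the loose relay, standing upright on the job sheets (6 mm above the table): an oblong light grey casing 38 (x) x 48 (y) x 40 mm tall with a flat top, on a narrower black plug foot 26 (x) x 36 (y) x 26 mm tall; 66 mm tall in all, about 0.12 kg. Origin at the centre of the foot's underside, z up. Grasp the casing (26 to 66 mm above the origin) across its 38 mm width, along x.
- timer: a timer module standing upright on the job sheets (6 mm above the table), to be left alone: a square light grey casing 54 x 54 x 50 mm with a round black dial on top, on a round black foot 47 mm across and 22 mm tall that fits no socket here; 79 mm tall in all. Origin at the centre of the foot's underside.
- socket (a point): centre of the empty socket's mouth, level with the base's top face, 36 mm above the table; z up. The well is 24 mm deep: 42 (x) x 52 (y) mm in its lower half, and the grey bevel above widens to 50 x 60 mm at the mouth. A plugged-in relay's origin lies 24 mm below this point and its casing just clears the base. The relay fits either way round, its x along the socket's x.
- relay_base: the fixed relay base: a low black block 84 (x) x 150 (y) x 36 mm tall with grey terminal strips, on an aluminium plate. Origin at the centre of its underside. The empty socket lies 38 mm along +y from the origin; a relay identical to the loose one sits fixed in the other socket, 38 mm along -y, its top 78 mm above the table. Beside the empty socket the +x and -x sides are clear for fingers.

How it is judged:
By the outcome, as a careful person would: the job done as asked, in the order asked, and still so for the second after the job is handed in, with the robot touching nothing.
It also fails if it takes over 35 s, if anything falls off the work surface, if the arm or the gripper's body presses on something with over 40 N, if the wrist force passes 120 N, or if a joint passes its speed limit or range.

## Robot

A 6-joint arm with a two-finger parallel gripper is mounted at the origin on a cart in front of the work surface, level with it; the furniture and walls round the work are solid. World frame = base frame: x ahead of the robot, y to its left, z up, the work surface at z = 0. Lengths are in mm, angles in rad, forces in N, time in s.
With the tool pointing down it reaches from about 300 to 875 mm from the base axis. Payload 6.4 kg.
Tool frame: the origin (TCP) lies midway between the tips of the shut fingers; the grasp point (between the pads) lies 19 mm behind it; y points along the fingers, z is the direction in which the jaws open and shut, and the axes are right-handed (so a half turn about y gives the same grasp; the last joint's range is limited). The gripper opens to 88 mm and grips with 3 to 60 N. Pads are 18 mm wide; open, the fingers measure 123 mm over their backs; the gripper's body (75 mm by 187 mm) begins 45 mm behind the grasp point.
Start: joints at [1.063, 0.181, 1.607, -0, 1.354, -0.206], TCP at [170.901, 549.03, 238.714] pointing down, gripper open.
Joint ranges: [-2.99, 2.99], [-0.89, 2.07], [0.3, 2.58], [-1.14, 4.28], [0, 2.63], [-3.12, 3.12]. Speed limits (rad/s): [2.57, 2.57, 3.01, 3.14, 3.14, 3.14].

## Interface

Orientations are given as a unit quaternion [x, y, z, w].
In Python, from station import * gives the robot as it stands. The module is installed in compiled form; this text tells all that it offers.
- The arm moves only by the tool carry_out, never from a script. Its argument "motion" is a list that holds one entry, the list of rows, each a list of 7 numbers: the finger opening in cm, from 0 to 8.81, then the shift along the tool's x, y, z in cm, then the turn, a rotation vector about the tool's x, y, z in rad. A call has exactly 10 rows; each row shifts and turns the commanded pose from where the row before left it, along the tool's axes as they then stand; what a row does not reach is not made up. A row lasts 1/12 s, in which the tool goes at most 41.7 mm and 7.16 degrees, less where a joint would pass 70% of its speed; a pose out of reach is approached as far as the arm can. A call with a gripper value outside its range is refused whole. The fingers move at their own pace and stop on an object; the grip force is fixed at half the most. Time passes only in rows, so rows that do not move let the fingers close, or fill a call up. It gives the time, the measured TCP pose, the force and the opening at its end, in the units of the state.
- state(): the state, without advancing time (a new reading comes with each control period).
- grab_frame(name): name is "scene" or "top" or "wrist"; returns a dict with "image" (384x512x3 uint8, blue, green, red), "K" (3x3 intrinsics, pixels), "distortion" ([k1, k2, p1, p2, k3] as OpenCV has them; the pictures are not rectified), "extrinsics" (4x4, takes a point from world to camera coordinates); the wrist camera has in their place "tool_from_camera" (4x4, takes a point from camera to tool coordinates, whose origin is the TCP and whose axes are the tool frame's). Camera axes: x right, y down, z forward; pixel columns grow to the right and rows downward; lengths in mm; the calibration is good to about 2 mm. A picture is of the moment at which its call begins: read the wrist's pose just before it. There is no depth.
- job_done(): hands the job in, once; it reports no verdict.
The state is a dict: "time": time; "q": joint angles; "qvel": joint speeds; "effort": joint torques, N m; "tcp_pos": TCP position; "eef_rot": TCP orientation; "force": force on the tool from outside, world axes, zero at the start; "wrist_torque": the same for the moment, N m; "gripper_width": finger opening in mm.
Only numpy, scipy, OpenCV 4.12 (cv2) and the standard library are available. Lean on these libraries where they do the work, as an engineer would, in place of code of your own. Each camera call takes 0.05 s, during which the arm holds its last target.

## Working session

There is one attempt and no reset: what is moved stays moved. The work goes in short steps, Python scripts to look and compute and a tool call to move; the robot and the scene stay as the last step left them, time stands still between calls to the robot, and variables do not carry over. Pictures are saved under pics/ and viewed, and the job is handed in when it is done.

Besides the shell and the picture viewer there is one more tool, called after ">>>" by a JSON object that holds its "api" and its "payload". carry_out: Moves the arm, as the interface text tells. Its arguments: {"type":"object","properties":{"motion":{"type":"array","items":{"type":"array","items":{"type":"array","items":{"type":"number"}}}}},"required":["motion"]}

```bash
mkdir -p pics; cat > h.py <<'E'
from station import *
import numpy as np, cv2
from scipy.spatial.transform import Rotation as R
def snap(n,f):
    s=state(); d=grab_frame(n); cv2.imwrite('pics/'+f+'.png',d['image']); np.save('pics/'+f+'.npy',{'d':d,'s':s},allow_pickle=True); return s,d
def load(f): 
    o=np.load('pics/'+f+'.npy',allow_pickle=True).item(); return o['s'],o['d']
def cam(s,d):
    if 'extrinsics' in d: return np.linalg.inv(np.array(d['extrinsics']))
    T=np.eye(4);T[:3,:3]=R.from_quat(s['eef_rot']).as_matrix();T[:3,3]=s['tcp_pos'];return T@np.array(d['tool_from_camera'])
def cast(s,d,px,z):
    T=cam(s,d);u=cv2.undistortPoints(np.array(px,float).reshape(-1,1,2),np.array(d['K'],float),np.array(d['distortion'],float)).reshape(-1,2)
    r=np.c_[u,np.ones(len(u))]@T[:3,:3].T;o=T[:3,3]
    return o+r*((z-o[2])/r[:,2])[:,None]
E
python3 - <<'E'
from h import *
np.set_printoptions(precision=2,suppress=True)
for n in ['scene','top','wrist']:
    s,d=snap(n,n+'0'); print(n,cam(s,d))
print(s); print(R.from_quat(s['eef_rot']).as_matrix())
a=[load(n+'0')[1]['image'] for n in ['scene','top','wrist']]
E
```

```text
scene [[   0.86   -0.24    0.45   80.48]
 [  -0.51   -0.4     0.76 -722.6 ]
 [   0.     -0.88   -0.47  469.35]
 [   0.      0.      0.      1.  ]]
top [[   0.01   -0.99    0.12  359.33]
 [  -1.     -0.      0.01 -113.52]
 [  -0.01   -0.12   -0.99 1086.83]
 [   0.      0.      0.      1.  ]]
wrist [[  0.3    0.91   0.3   91.11]
 [  0.95  -0.28  -0.1  572.72]
 [ -0.     0.31  -0.95 383.14]
 [  0.     0.     0.     1.  ]]
{'time': 0.1, 'q': array([ 1.06,  0.18,  1.61, -0.  ,  1.35, -0.21]), 'qvel': array([-0., -0., -0., -0.,  0., -0.]), 'effort': array([  0.  , -43.48, -34.27,   0.07,   0.03,  -0.  ]), 'tcp_pos': array([170.68, 548.6 , 237.89]), 'eef_rot': array([ 0.7 , -0.11,  0.11, -0.7 ]), 'force': array([ 0.84, -0.46,  0.57]), 'wrist_torque': array([ 0.01, -0.04, -0.02]), 'gripper_width': 88.41633276575783}
[[ 0.95 -0.    0.3 ]
 [-0.3  -0.    0.95]
 [-0.   -1.   -0.  ]]
```

View pics/scene0.png

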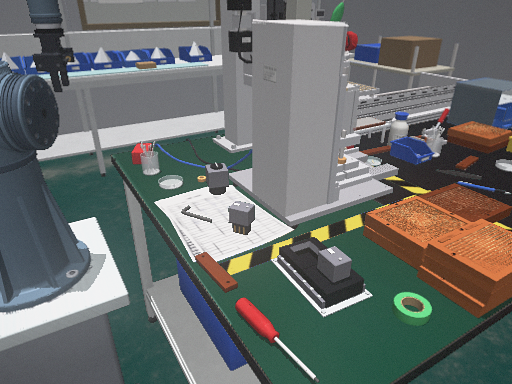

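View pics/top0.png

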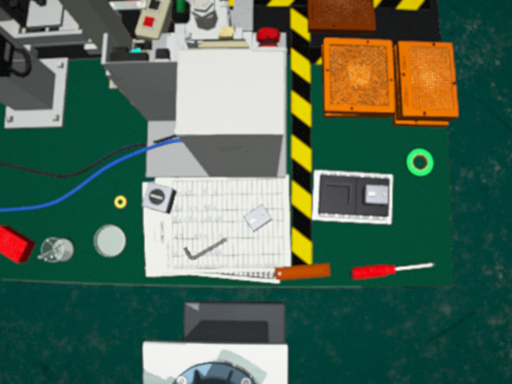

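View pics/wrist0.png

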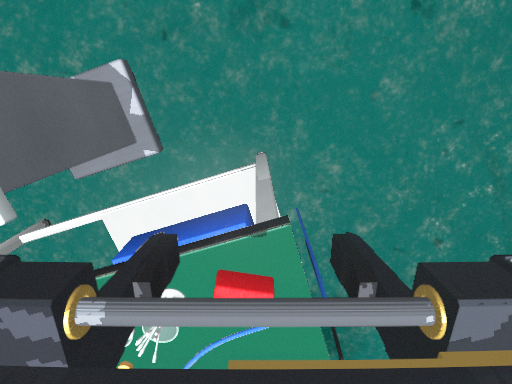

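The scene view shows the relay at about (241,215), the timer at (217,178) and the base at (322,272). The top view shows the relay at (257,217), the timer at (158,197) and the base at (353,196), with a tall press column close behind. I'll enlarge the top view and measure.

```bash
python3 - <<'E'
from h import *
np.set_printoptions(precision=1,suppress=True)
s,d=load('top0'); im=d['image']
c=cv2.resize(im[160:260,200:400],None,fx=4,fy=4,interpolation=cv2.INTER_CUBIC); cv2.imwrite('pics/topc.png',c)
print('relay',cast(s,d,[[257,217]],72)); print('timer',cast(s,d,[[158,197]],85))
print('plate',cast(s,d,[[314,170],[393,174],[391,222],[312,220]],3))
print('column base',cast(s,d,[[146,177],[290,177]],0), 'col top',cast(s,d,[[176,135],[284,135]],300))
E
```

```text
relay [[426.1 -93.7  72. ]]
timer [[465.1 110.5  85. ]]
plate [[ 535.6 -218.4    3. ]
 [ 527.8 -396.6    3. ]
 [ 420.1 -389.4    3. ]
 [ 424.4 -213.2    3. ]]
column base [[ 519.2  158.4    0. ]
 [ 520.1 -165.1    0. ]] col top [[ 544.9   35.8  300. ]
 [ 544.9 -141.3  300. ]]
```

View pics/topc.png

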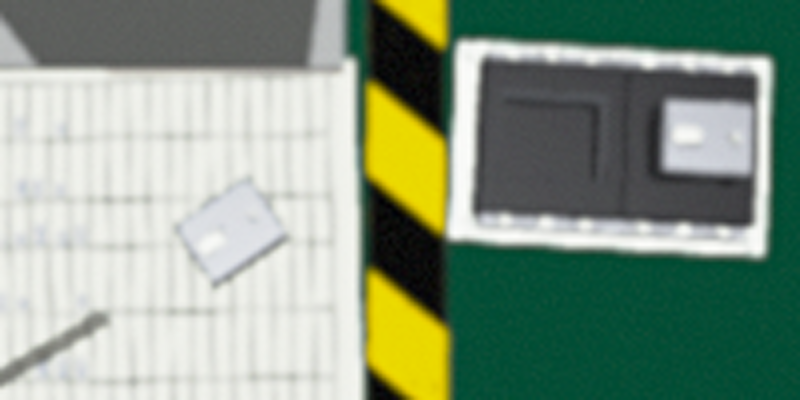

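```bash
python3 - <<'E'
from h import *
s,d=load('scene0'); im=d['image']
cv2.imwrite('pics/scc.png',cv2.resize(im[140:320,150:400],None,fx=3.2,fy=3.2,interpolation=cv2.INTER_CUBIC))
s,d=load('top0'); im=d['image']
cv2.imwrite('pics/topd.png',cv2.resize(im[40:230,130:310],None,fx=3.1,fy=3.1,interpolation=cv2.INTER_CUBIC))
E
```

```text
(no output)
```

View pics/scc.png

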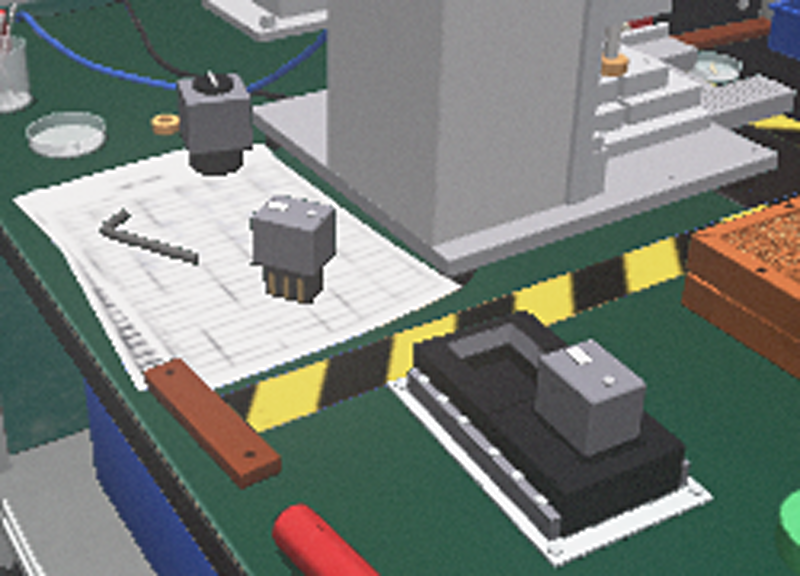

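View pics/topd.png

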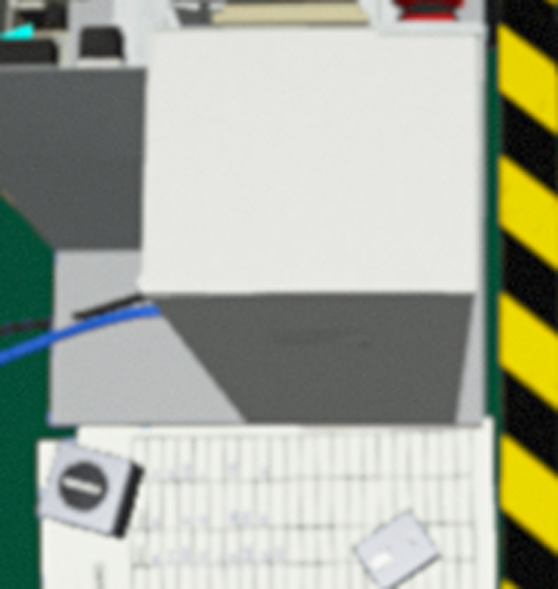

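```bash
python3 - <<'E'
from h import *
np.set_printoptions(precision=1,suppress=True)
s,d=load('top0')
# relay top corners (crop px /4 + offset)
def c4(l): return [[200+(x+.5)/4-.5,160+(y+.5)/4-.5] for x,y in l]
r=cast(s,d,c4([(178,228),(248,178),(288,238),(215,285)]),72)[:,:2]; print(r,r.mean(0))
e=[np.linalg.norm(r[i]-r[(i+1)%4]) for i in range(4)];print(e)
v=(r[1]-r[0])+(r[2]-r[3]); print('long axis yaw',np.degrees(np.arctan2(v[1],v[0])))
v=(r[2]-r[1])+(r[3]-r[0]); print('short',np.degrees(np.arctan2(v[1],v[0])))
b=cast(s,d,c4([(484,60),(754,74),(751,226),(477,210)]),36)[:,:2]; print('base',b,b.mean(0)); 
v=(b[0]-b[1])+(b[3]-b[2]); print('base y axis yaw',np.degrees(np.arctan2(v[1],v[0])),np.linalg.norm(v)/2)
f=cast(s,d,c4([(664,98),(752,101),(750,177),(661,173)]),78)[:,:2]; print('fixed',f,f.mean(0))
s2,d2=load('scene0')
def cs(l): return [[150+(x+.5)/3.2-.5,140+(y+.5)/3.2-.5] for x,y in l]
print('scene relay top',cast(s2,d2,cs([(250,207),(277,195),(336,210),(307,230)]),72))
print('scene fixed',cast(s2,d2,cs([(537,356),(590,340),(646,380),(590,404)]),78))
for z in (10,20): print('col corner scene',z,cast(s2,d2,cs([(432,247)]),z),'top',cast(s,d,[[209,176],[277.4,176]],z))
E
```

```text
[[ 426.7  -67.2]
 [ 452.7 -103.1]
 [ 421.8 -123.8]
 [ 397.5  -86.4]] [424.7 -95.1]
[np.float64(44.31665331106758), np.float64(37.187671889323916), np.float64(44.58411953510241), np.float64(34.97882983842615)]
long axis yaw -55.505706249857134
short -146.36996893621406
base [[ 520.3 -229.4]
 [ 513.5 -376.9]
 [ 430.9 -373.3]
 [ 439.3 -225. ]] [ 476.  -301.1]
base y axis yaw 87.06843831392123 148.06262912802472
fixed [[ 494.5 -318.4]
 [ 493.1 -364.9]
 [ 453.5 -362.9]
 [ 455.5 -316.1]] [ 474.1 -340.6]
scene relay top [[ 400.7  -75.2   72. ]
 [ 425.   -69.4   72. ]
 [ 449.4 -109.    72. ]
 [ 418.7 -122.7   72. ]]
scene fixed [[ 453.8 -317.3   78. ]
 [ 489.2 -320.7   78. ]
 [ 490.1 -364.1   78. ]
 [ 450.5 -364.3   78. ]]
col corner scene 10 [[539.4 -99.   10. ]] top [[ 520.3   14.2   10. ]
 [ 520.7 -136.9   10. ]]
col corner scene 20 [[ 529.4 -112.6   20. ]] top [[ 518.8   13.    20. ]
 [ 519.2 -136.6   20. ]]
```

```bash
cat >> h.py <<'E'
def target(p,yawdeg,leandeg):
    # tool z (jaw) at yaw; tool y down; lean about z
    a=np.radians(yawdeg); z=np.array([np.cos(a),np.sin(a),0]); y=np.array([0,0,-1.]); x=np.cross(y,z)
    M=np.c_[x,y,z]@R.from_rotvec([0,0,-np.radians(leandeg)]).as_matrix()
    return np.array(p,float),M   # p = grasp point
def delta(p,M):
    # to grasp point p; returns tool-frame shift (cm) in the current frame, rotvec, and shift in the target frame
    s=state(); C=R.from_quat(s['eef_rot']).as_matrix(); tcp=p+19*M[:,1]
    w=tcp-np.array(s['tcp_pos']); rv=R.from_matrix(C.T@M).as_rotvec()
    np.set_printoptions(precision=3,suppress=True)
    print('world',w,'shift now-frame cm',C.T@w/10,'target-frame cm',M.T@w/10,'rotvec',rv,'deg',np.degrees(np.linalg.norm(rv)))
E
python3 - <<'E'
from h import *
delta(*target([410,-75,257],34,0))
E
```

```text
world [ 239.337 -623.649   -0.027] shift now-frame cm [ 41.389   0.06  -52.433] target-frame cm [ 65.086   0.003 -15.032] rotvec [0.001 0.676 0.   ] deg 38.70887667703173
```

>>> {"api": "carry_out", "payload": {"motion": [[[8.8,2.3,0,-2.9,0,0,0],[8.8,2.3,0,-2.9,0,0,0],[8.8,2.3,0,-2.9,0,0,0],[8.8,2.3,0,-2.9,0,0,0],[8.8,2.3,0,-2.9,0,0,0],[8.8,2.3,0,-2.9,0,0,0],[8.8,2.3,0,-2.9,0,0,0],[8.8,2.3,0,-2.9,0,0,0],[8.8,2.3,0,-2.9,0,0,0],[8.8,2.3,0,-2.9,0,0,0]]]}}

```text
time: 0.98
tcp_pos: [304.3, 202.2, 238.7]
eef_rot: [-0.699, 0.106, -0.106, 0.699]
force: [1.6, 0.3, -0.2]
gripper_width: 88.0
```

>>> {"api": "carry_out", "payload": {"motion": [[[8.8,2.3,0,-2.9,0,0,0],[8.8,2.3,0,-2.9,0,0,0],[8.8,2.3,0,-2.9,0,0,0],[8.8,2.3,0,-2.9,0,0,0],[8.8,2.3,0,-2.9,0,0,0],[8.8,2.3,0,-2.9,0,0,0],[8.8,2.3,0,-2.9,0,0,0],[8.8,2.3,0,-2.9,0,0,0],[8.8,0,0,0,0,0.11,0],[8.8,0,0,0,0,0.11,0]]]}}

```text
time: 1.82
tcp_pos: [411.2, -74.5, 238.4]
eef_rot: [-0.682, 0.186, -0.185, 0.682]
force: [1.2, 0.6, 0.1]
gripper_width: 87.8
```

>>> {"api": "carry_out", "payload": {"motion": [[[8.8,0,0,0,0,0.11,0],[8.8,0,0,0,0,0.11,0],[8.8,0,0,0,0,0.11,0],[8.8,0,0,0,0,0.12,0],[8.8,0,0,0,0,0,0],[8.8,0,0,0,0,0,0],[8.8,0,0,0,0,0,0],[8.8,0,0,0,0,0,0],[8.8,0,0,0,0,0,0],[8.8,0,0,0,0,0,0]]]}}

```text
time: 2.65
tcp_pos: [411.0, -72.4, 238.7]
eef_rot: [0.625, -0.33, 0.33, -0.625]
force: [0.3, 0.4, 0.4]
gripper_width: 87.6
```

```bash
python3 - <<'E'
from h import *
s,d=snap('wrist','w1'); print(s['time'],s['q'],s['tcp_pos'],R.from_quat(s['eef_rot']).as_matrix())
E
```

```text
2.65 [-4.60475273e-01 -1.92952438e-01  1.97869993e+00 -1.51988255e-05
  1.35587278e+00 -1.06054060e+00] [411.02746447 -72.39508394 238.71896849] [[ 5.64699067e-01 -3.13376278e-05  8.25296894e-01]
 [-8.25296894e-01 -1.03089333e-06  5.64699067e-01]
 [-1.68455361e-05 -1.00000000e+00 -2.64449914e-05]]
```

View pics/w1.png

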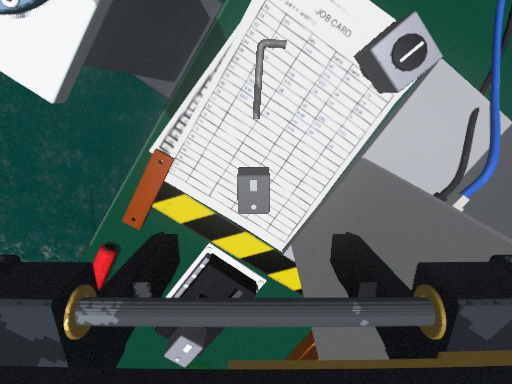

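Wrist view: the relay's top face spans about (237-270, 176-214) and lies square to the jaws. The timer is at (408,48), and the column and its base plate are on the right. I'll measure more closely.

```bash
python3 - <<'E'
from h import *
s,d=load('w1'); im=d['image']
cv2.imwrite('pics/w1c.png',np.hstack([cv2.resize(im[155:225,220:290],None,fx=8,fy=8,interpolation=cv2.INTER_CUBIC)]))
cv2.imwrite('pics/w1d.png',cv2.resize(im[130:310,150:420],None,fx=2.9,fy=2.9,interpolation=cv2.INTER_CUBIC))
E
```

```text
(no output)
```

View pics/w1c.png

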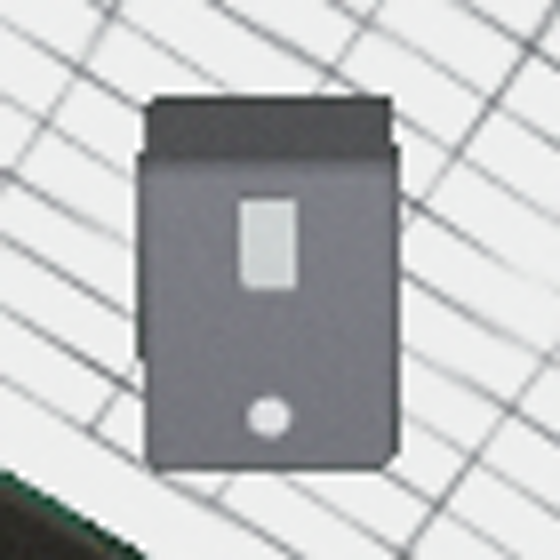

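View pics/w1d.png

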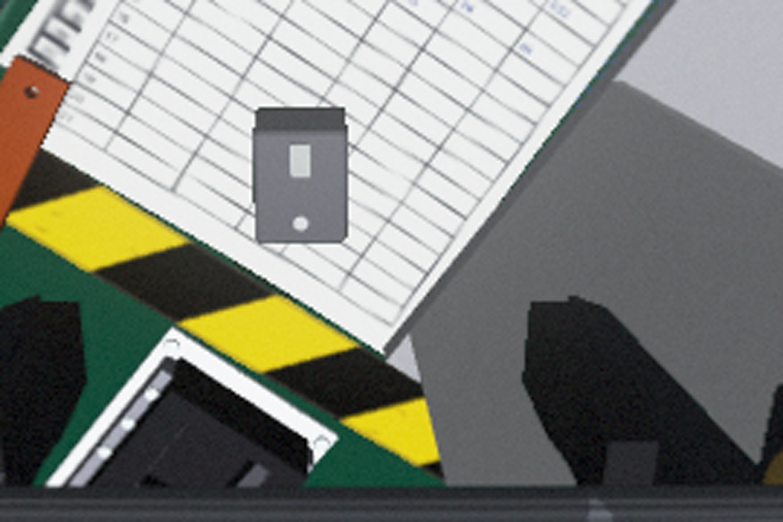

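```bash
python3 - <<'E'
from h import *
np.set_printoptions(precision=1,suppress=True)
s,d=load('w1')
f=lambda l,x0,y0,k:[[x0+(x+.5)/k-.5,y0+(y+.5)/k-.5] for x,y in l]
r=cast(s,d,f([(141,158),(398,158),(399,468),(148,468)],220,155,8),72)[:,:2];print(r,r.mean(0))
v=(r[1]-r[0])+(r[2]-r[3]);print('jaw yaw',np.degrees(np.arctan2(v[1],v[0])),np.linalg.norm(v)/2)
v=(r[2]-r[1])+(r[3]-r[0]);print('long',np.degrees(np.arctan2(v[1],v[0])),np.linalg.norm(v)/2)
for z in(5,18):print('col',cast(s,d,f([(622,80),(412,332)],150,130,2.9),z))
E
```

```text
[[ 393.5  -84.1]
 [ 423.4  -63.6]
 [ 450.8 -102. ]
 [ 420.3 -122.9]] [422.  -93.1]
jaw yaw 34.41559973976891 36.604506691759696
long -54.96162549555038 47.16121735913774
col [[ 528.    15.6    5. ]
 [ 525.9 -144.8    5. ]]
col [[ 522.3   14.8   18. ]
 [ 520.3 -140.    18. ]]
```

```bash
python3 - <<'E'
from h import *
for z in (150,100,54): delta(*target([420.3,-90.2,z],34.5,20))
E
```

```text
world [  12.968  -23.136 -106.553] shift now-frame cm [ 2.642 10.655 -0.235] target-frame cm [-1.162 10.916 -0.242] rotvec [ 0.    -0.002 -0.349] deg 20.002439702069996
world [  12.968  -23.136 -156.553] shift now-frame cm [ 2.642 15.655 -0.235] target-frame cm [-2.872 15.615 -0.242] rotvec [ 0.    -0.002 -0.349] deg 20.002439702069996
world [  12.968  -23.136 -202.553] shift now-frame cm [ 2.642 20.255 -0.235] target-frame cm [-4.446 19.937 -0.242] rotvec [ 0.    -0.002 -0.349] deg 20.002439702069996
```

>>> {"api": "carry_out", "payload": {"motion": [[[8.8,0,0,0,0,0,-0.117],[8.8,0,0,0,0,0,-0.116],[8.8,0,0,0,0,0,-0.116],[8.8,-0.48,2.6,-0.04,0,0,0],[8.8,-0.48,2.6,-0.04,0,0,0],[8.8,-0.48,2.6,-0.04,0,0,0],[8.8,-0.48,2.6,-0.04,0,0,0],[8.8,-0.48,2.6,-0.04,0,0,0],[8.8,-0.47,2.6,-0.04,0,0,0],[8.8,0,0,0,0,0,0]]]}}

```text
time: 3.53
tcp_pos: [420.6, -94.8, 77.6]
eef_rot: [0.674, -0.22, 0.431, -0.558]
force: [-1.1, 1.0, 0.1]
gripper_width: 88.0
```

```bash
python3 - <<'E'
from h import *
delta(*target([420.3,-90.2,54],34.5,20))
s,d=snap('wrist','w2'); print(s['q']);snap('scene','s2')
E
```

```text
world [  3.419  -0.78  -41.473] shift now-frame cm [-1.147  3.992  0.261] target-frame cm [-1.176  3.985  0.238] rotvec [ 0.006 -0.002 -0.007] deg 0.5644255161480056
[-0.352 -0.031  2.254 -0.328  0.666 -0.718]
```

View pics/w2.png

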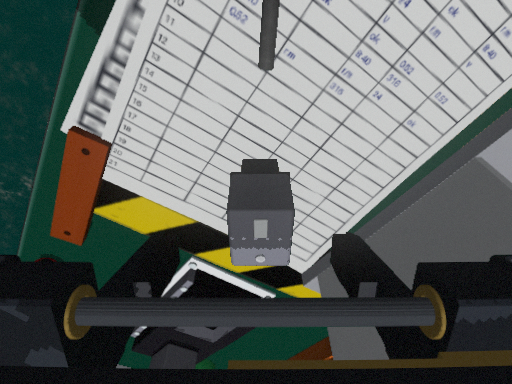

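View pics/s2.png

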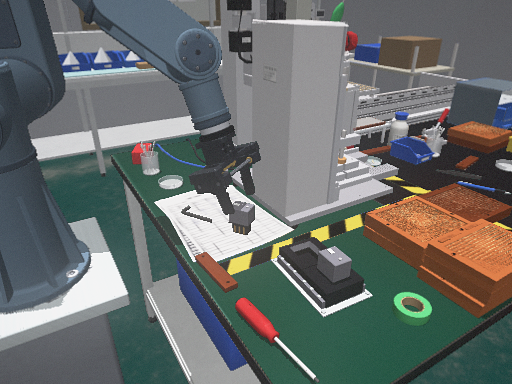

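The relay at (261,215) is centred between the fingers, and the body clears the column. Descending.

>>> {"api": "carry_out", "payload": {"motion": [[[8.8,-0.2,0.67,0.04,0,0,0],[8.8,-0.2,0.67,0.04,0,0,0],[8.8,-0.2,0.67,0.04,0,0,0],[8.8,-0.2,0.67,0.04,0,0,0],[8.8,-0.19,0.66,0.04,0,0,0],[8.8,-0.19,0.65,0.04,0,0,0],[8.8,0,0,0,0,0,0],[8.8,0,0,0,0,0,0],[8.8,0,0,0,0,0,0],[8.8,0,0,0,0,0,0]]]}}

```text
time: 4.47
tcp_pos: [427.6, -96.4, 41.0]
eef_rot: [0.673, -0.216, 0.434, -0.558]
force: [1.1, -0.3, 0.0]
gripper_width: 88.0
```

```bash
python3 - <<'E'
from h import *
delta(*target([420.3,-90.2,54],34.5,20)); print(state()['force'])
s,d=snap('wrist','w3')
E
```

```text
world [-3.592  0.837 -4.871] shift now-frame cm [-0.422  0.365 -0.25 ] target-frame cm [-0.423  0.365 -0.249] rotvec [ 0.001 -0.003  0.   ] deg 0.1771868109549281
[ 1.091 -0.274  0.049]
```

View pics/w3.png

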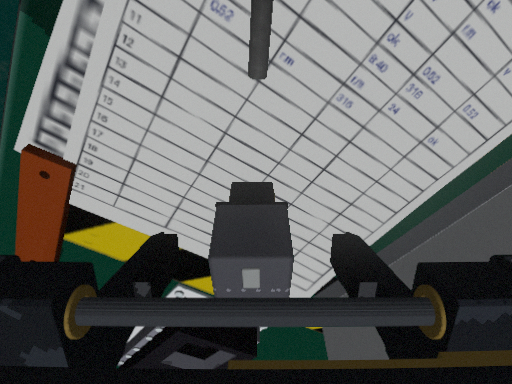

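>>> {"api": "carry_out", "payload": {"motion": [[[8.8,-0.21,0.18,-0.12,0,0,0],[8.8,-0.21,0.18,-0.12,0,0,0],[8.8,0,0,0,0,0,0],[8.8,0,0,0,0,0,0],[5,0,0,0,0,0,0],[4.2,0,0,0,0,0,0],[4.0,0,0,0,0,0,0],[3.6,0,0,0,0,0,0],[3.0,0,0,0,0,0,0],[2.5,0,0,0,0,0,0]]]}}

```text
time: 5.35
tcp_pos: [423.9, -95.5, 36.0]
eef_rot: [0.673, -0.217, 0.434, -0.558]
force: [-0.3, 0.0, 0.5]
gripper_width: 50.1
```

```bash
python3 - <<'E'
from h import *
delta(*target([420.3,-90.2,54],34.5,20)); s=state();print(s['force'],s['gripper_width'])
s,d=snap('wrist','w4')
E
```

```text
world [ 0.076 -0.094  0.137] shift now-frame cm [ 0.016 -0.009  0.001] target-frame cm [ 0.016 -0.009  0.001] rotvec [ 0.001 -0.003  0.   ] deg 0.1806311484955277
[-0.261  0.017  0.514] 50.11743241659449
```

View pics/w4.png

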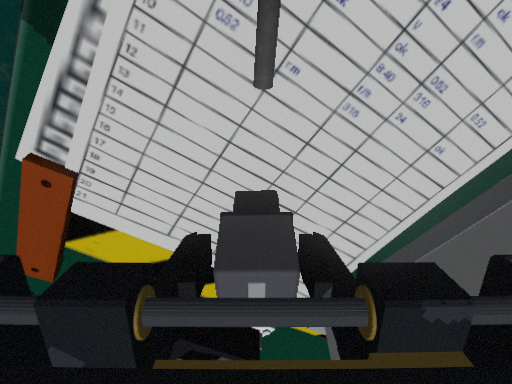

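Still closing at 50 mm, with both fingers evenly spaced about the relay. I'll keep closing.

>>> {"api": "carry_out", "payload": {"motion": [[[2.5,0,0,0,0,0,0],[2.5,0,0,0,0,0,0],[2.5,0,0,0,0,0,0],[2.5,0,0,0,0,0,0],[2.5,0,0,0,0,0,0],[2.5,0,0,0,0,0,0],[2.5,0,0,0,0,0,0],[2.5,0,0,0,0,0,0],[2.5,0,0,0,0,0,0],[2.5,0,0,0,0,0,0]]]}}

```text
time: 6.23
tcp_pos: [423.9, -95.5, 36.0]
eef_rot: [0.673, -0.217, 0.434, -0.558]
force: [1.4, 0.1, -0.2]
gripper_width: 37.6
```

```bash
python3 - <<'E'
from h import *
s=state();print(s['force'],s['gripper_width'],s['tcp_pos'])
s,d=snap('wrist','w5')
C=R.from_quat(s['eef_rot']).as_matrix(); print('up 12cm in tool frame',C.T@[0,0,12.])
E
```

```text
[ 1.43682166  0.13081553 -0.24421423] 37.64688326774062 [423.89632259 -95.45183503  35.99425833]
up 12cm in tool frame [ 4.10466703e+00 -1.12761566e+01  1.03768072e-03]
```

View pics/w5.png

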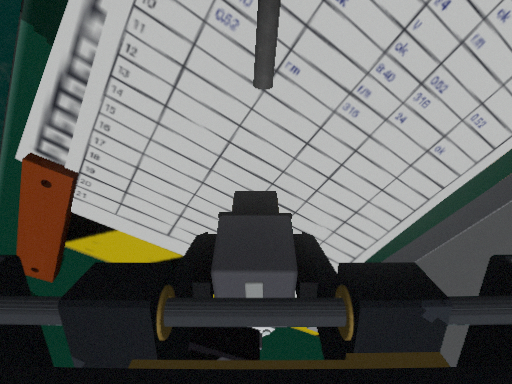

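>>> {"api": "carry_out", "payload": {"motion": [[[2.5,0.34,-0.94,0,0,0,0],[2.5,0.68,-1.88,0,0,0,0],[2.5,0.68,-1.88,0,0,0,0],[2.5,0.68,-1.88,0,0,0,0],[2.5,0.68,-1.88,0,0,0,0],[2.5,0.34,-0.94,0,0,0,0],[2.5,0,0,0,0,0,0],[2.5,0,0,0,0,0,0],[2.5,0,0,0,0,0,0],[2.5,0,0,0,0,0,0]]]}}

```text
time: 7.12
tcp_pos: [422.7, -95.0, 134.5]
eef_rot: [0.673, -0.218, 0.433, -0.558]
force: [-0.5, 0.5, -0.7]
gripper_width: 37.6
```

```bash
python3 - <<'E'
from h import *
s=state();print(s['force'],s['gripper_width'],s['tcp_pos'],s['q'])
s,d=snap('wrist','w6');snap('top','t6')
cv2.imwrite('pics/w6t6.png',np.hstack([cv2.resize(load('t6')[1]['image'][150:250,200:400],None,fx=2.6,fy=2.6),]))
p,M=target([477,-200,154],-3,20); delta(p,M)
C=R.from_quat(s['eef_rot']).as_matrix()
print('world rotvec',R.from_matrix(M@C.T).as_rotvec(),'vertical axis in tool',C.T@[0,0,1])
E
```

```text
[-0.50808874  0.49557417 -0.73385684] 37.62255323496762 [422.72503262 -94.97413673 134.51056625] [-0.35001876 -0.15807836  2.22159227 -0.27792804  0.81273672 -0.78428298]
world [  53.708 -111.464    1.418] shift now-frame cm [11.552  4.031 -1.848] target-frame cm [10.244  3.578  5.947] rotvec [-0.221  0.613 -0.001] deg 37.316548565245895
world rotvec [-0.002 -0.002 -0.651] vertical axis in tool [ 0.34  -0.94  -0.002]
```

View pics/w6.png

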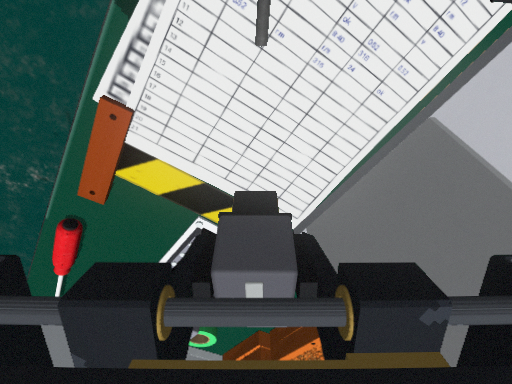

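View pics/w6t6.png

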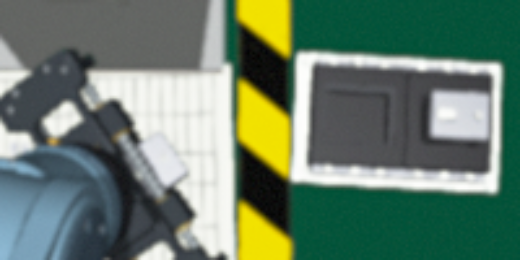

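>>> {"api": "carry_out", "payload": {"motion": [[[2.5,1.65,0.6,-1.33,0,0,0],[2.5,1.65,0.6,-1.33,0,0,0],[2.5,1.65,0.6,-1.33,0,0,0],[2.5,1.65,0.6,-1.33,0,0,0],[2.5,1.65,0.6,-1.33,0,0,0],[2.5,0,0,0,-0.037,0.102,0],[2.5,0,0,0,-0.037,0.102,0],[2.5,0,0,0,-0.037,0.102,0],[2.5,0,0,0,-0.037,0.102,0],[2.5,0,0,0,-0.037,0.102,0]]]}}

```text
time: 8.05
tcp_pos: [417.8, -205.1, 135.1]
eef_rot: [0.589, -0.391, 0.568, -0.42]
force: [-0.2, 0.5, -0.7]
gripper_width: 37.6
```

>>> {"api": "carry_out", "payload": {"motion": [[[2.5,0,0,0,-0.036,0.102,0],[2.5,0,0,2,0,0,0],[2.5,0,0,2,0,0,0],[2.5,0,0,2,0,0,0],[2.5,0,0,0,0,0,0],[2.5,0,0,0,0,0,0],[2.5,0,0,0,0,0,0],[2.5,0,0,0,0,0,0],[2.5,0,0,0,0,0,0],[2.5,0,0,0,0,0,0]]]}}

```text
time: 8.88
tcp_pos: [477.6, -208.4, 136.0]
eef_rot: [0.568, -0.42, 0.59, -0.391]
force: [-0.2, -0.1, -1.1]
gripper_width: 37.4
```

```bash
python3 - <<'E'
from h import *
p,M=target([477,-200,154],-3,20); delta(p,M)
s,d=snap('wrist','w7');snap('scene','s7'); print(s['tcp_pos'],s['time'])
E
```

```text
world [-0.953  1.874  0.104] shift now-frame cm [-0.168 -0.072 -0.105] target-frame cm [-0.168 -0.072 -0.105] rotvec [-0.001 -0.    -0.   ] deg 0.08485989697260887
[ 477.613 -208.363  136.042] 8.8833
```

View pics/w7.png

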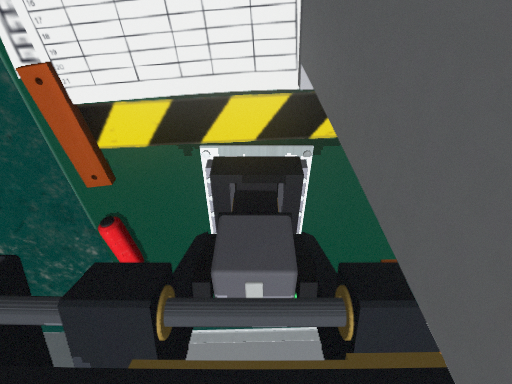

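View pics/s7.png

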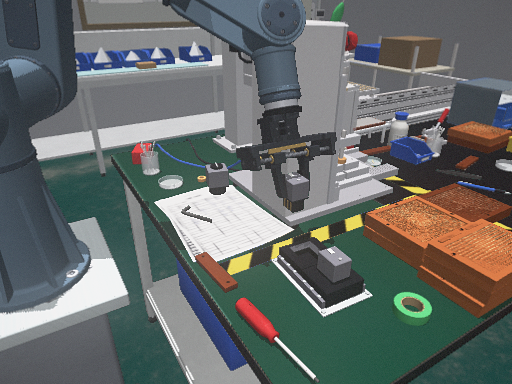

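```bash
python3 - <<'E'
from h import *
s,d=load('w7'); im=d['image']
c=im[135:310,190:330]
c=cv2.convertScaleAbs(c,alpha=1.8,beta=10)
cv2.imwrite('pics/w7c.png',cv2.resize(c,None,fx=4,fy=4,interpolation=cv2.INTER_CUBIC)[:600])
E
```

```text
(no output)
```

View pics/w7c.png

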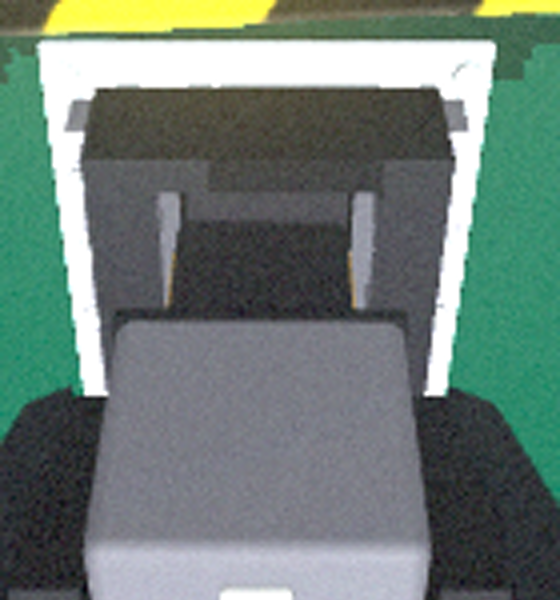

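```bash
python3 - <<'E'
from h import *
np.set_printoptions(precision=1,suppress=True)
s,d=load('w7')
f=lambda l,x0,y0,k:[[x0+(x+.5)/k-.5,y0+(y+.5)/k-.5] for x,y in l]
F=lambda l,z:cast(s,d,f(l,190,135,4),z)[:,:2]
b=F([(82,158),(453,158),(106,395),(428,395)],36); print('base top',b, 'ends mid',(b[0]+b[1])/2)
print('mouth',F([(158,192),(376,192)],36))
v=b[1]-b[0];print('x yaw',np.degrees(np.arctan2(v[1],v[0])))
a=np.radians(np.degrees(np.arctan2(v[1],v[0])));
for yaw in (-2.5,-3): 
  a=np.radians(yaw); print('socket',(b[0]+b[1])/2+37*np.array([np.sin(a),-np.cos(a)]))
zt=s['tcp_pos'][2]
rb=F([(115,322),(405,322)],zt-4); rt=F([(85,548),(430,548)],zt+36)
print('relay bottom edge',rb,rb.mean(0),'top edge',rt,rt.mean(0),'widths',np.linalg.norm(rb[1]-rb[0]),np.linalg.norm(rt[1]-rt[0]))
v=rt[1]-rt[0]+rb[1]-rb[0];print('relay yaw',np.degrees(np.arctan2(v[1],v[0])))
E
```

```text
base top [[ 436.3 -224.1]
 [ 518.4 -228.4]
 [ 431.4 -299.5]
 [ 515.9 -304. ]] ends mid [ 477.3 -226.3]
mouth [[ 452.1 -234.3]
 [ 501.4 -236.9]]
x yaw -3.0040886274202596
socket [ 475.7 -263.2]
socket [ 475.4 -263.2]
relay bottom edge [[ 458.2 -185.4]
 [ 497.  -187.4]] [ 477.6 -186.4] top edge [[ 459.6 -180.2]
 [ 495.4 -182.1]] [ 477.5 -181.2] widths 38.85248179843147 35.83986272776781
relay yaw -3.0348258360944866
```

```bash
python3 - <<'E'
from h import *
s,d=load('s7'); im=d['image']
cv2.imwrite('pics/s7c.png',cv2.resize(im[150:300,255:375],None,fx=4,fy=4,interpolation=cv2.INTER_CUBIC))
# predicted pixels of a perfectly upright relay
T=np.array(d['extrinsics'])
a=np.radians(-3);X=np.array([np.cos(a),np.sin(a),0]);Y=np.array([-np.sin(a),np.cos(a),0]);o=np.array([476.8,-207,106])
for nm,w,l,z in(('foot0',13,18,0),('cas0',19,24,26),('top',19,24,66)):
    P=np.array([o+sx*w*X+sy*l*Y+[0,0,z] for sx,sy in((-1,-1),(1,-1),(1,1),(-1,1))])
    q=cv2.projectPoints(P,cv2.Rodrigues(T[:3,:3])[0],T[:3,3],np.array(d['K'],float),np.array(d['distortion'],float))[0].reshape(-1,2)
    print(nm,(q-[255,150])*4+1.5)
E
```

```text
foot0 [[147.16503624 253.74993687]
 [191.91246213 241.30347587]
 [151.63828363 210.18884283]
 [107.99000772 221.72133477]]
cas0 [[146.03153662 214.55392567]
 [212.76246099 196.8580986 ]
 [157.67355548 157.30465958]
 [ 93.15148976 173.26204124]]
top [[150.20867687 137.78993415]
 [218.62609644 121.35006878]
 [161.83967717  84.63892242]
 [ 95.73933028  99.42355711]]
```

View pics/s7c.png

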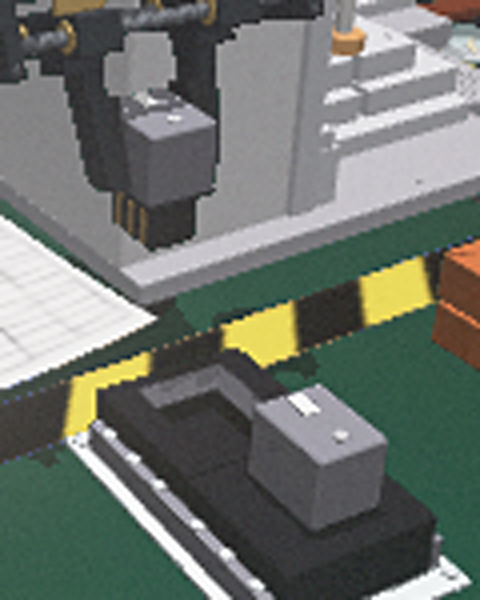

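>>> {"api": "carry_out", "payload": {"motion": [[[2.5,1.35,0.49,0.06,0,0,0],[2.5,1.35,0.49,0.06,0,0,0],[2.5,1.35,0.49,0.06,0,0,0],[2.5,1.35,0.49,0.06,0,0,0],[2.5,-0.5,1.4,0,0,0,0],[2.5,-0.5,1.4,0,0,0,0],[2.5,-0.5,1.4,0,0,0,0],[2.5,-0.5,1.4,0,0,0,0],[2.5,0,0,0,0,0,0],[2.5,0,0,0,0,0,0]]]}}

```text
time: 9.82
tcp_pos: [477.0, -265.9, 76.1]
eef_rot: [0.568, -0.421, 0.589, -0.391]
force: [0.5, -0.2, -0.4]
gripper_width: 37.4
```

```bash
python3 - <<'E'
from h import *
s,d=snap('wrist','w8');_,e=snap('scene','s8'); print(s['tcp_pos'],s['force'],s['time'])
a=cv2.resize(cv2.convertScaleAbs(d['image'][180:310,190:330],alpha=1.8),None,fx=3,fy=3); b=cv2.resize(e['image'][185:315,265:395],None,fx=3,fy=3)
cv2.imwrite('pics/c8.png',np.hstack([a[:390],b[:390]]))
C=R.from_quat(s['eef_rot']).as_matrix()
# relay centre expected = TCP + const (world yaw -3): offset from step 7
print('relay est',s['tcp_pos']-np.array([477.6,-208.4,136.0])+[476.8,-207,106])
E
```

```text
[ 477.04929608 -265.93824889   76.07270329] [ 0.49334129 -0.22736156 -0.41756929] 9.8167
relay est [ 476.24929608 -264.53824889   46.07270329]
```

View pics/c8.png

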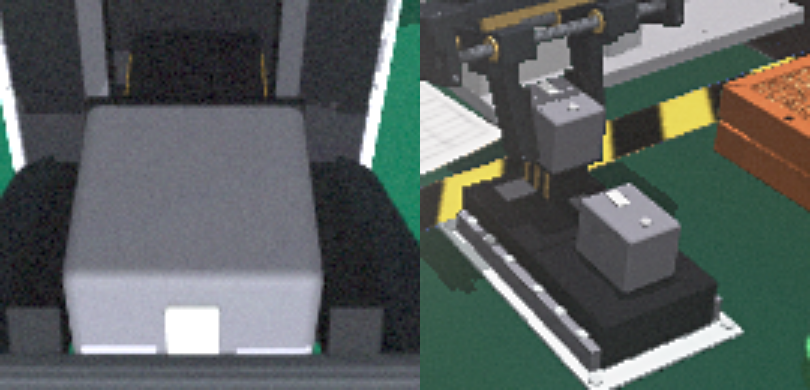

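>>> {"api": "carry_out", "payload": {"motion": [[[2.5,0,0,-0.15,0,0,0],[2.5,-0.17,0.47,0,0,0,0],[2.5,-0.17,0.47,0,0,0,0],[2.5,-0.17,0.47,0,0,0,0],[2.5,-0.17,0.47,0,0,0,0],[2.5,-0.17,0.47,0,0,0,0],[2.5,-0.17,0.47,0,0,0,0],[2.5,0,0,0,0,0,0],[2.5,0,0,0,0,0,0],[2.5,0,0,0,0,0,0]]]}}

```text
time: 10.75
tcp_pos: [476.3, -266.2, 46.6]
eef_rot: [0.568, -0.42, 0.59, -0.391]
force: [0.4, 0.1, -0.7]
gripper_width: 37.9
```

```bash
python3 - <<'E'
from h import *
s,d=snap('wrist','w9');_,e=snap('scene','s9'); print(s['tcp_pos'],s['force'],s['time'])
a=cv2.resize(cv2.convertScaleAbs(d['image'][180:310,190:330],alpha=1.8),None,fx=3,fy=3); b=cv2.resize(e['image'][200:330,265:395],None,fx=3,fy=3)
cv2.imwrite('pics/c9.png',np.hstack([a[:390],b[:390]]))
print('relay est',s['tcp_pos']-np.array([477.6,-208.4,136.0])+[476.8,-207,106])
E
```

```text
[ 476.33307874 -266.22633647   46.60358956] [ 0.38623925  0.07343425 -0.68838768] 10.75
relay est [ 475.53307874 -264.82633647   16.60358956]
```

View pics/c9.png

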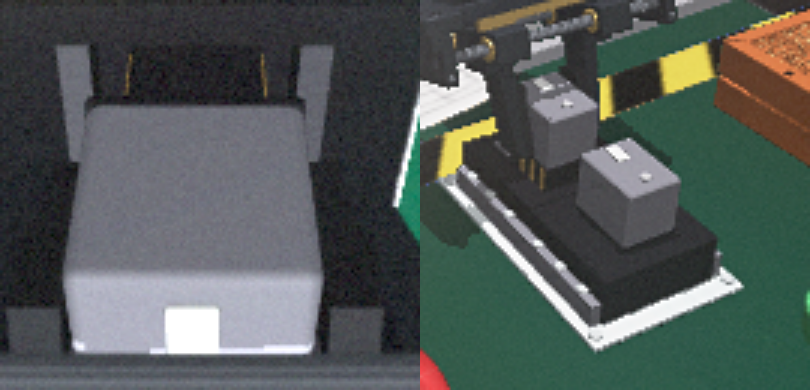

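>>> {"api": "carry_out", "payload": {"motion": [[[2.5,-0.034,0.094,0,0,0,0],[2.5,-0.034,0.094,0,0,0,0],[2.5,-0.034,0.094,0,0,0,0],[2.5,-0.034,0.094,0,0,0,0],[2.5,-0.017,0.047,0,0,0,0],[2.5,0,0,0,0,0,0],[2.5,0,0,0,0,0,0],[2.5,0,0,0,0,0,0],[2.5,0,0,0,0,0,0],[2.5,0,0,0,0,0,0]]]}}

```text
time: 11.68
tcp_pos: [476.3, -266.2, 42.1]
eef_rot: [0.568, -0.42, 0.59, -0.391]
force: [-0.1, -1.1, -1.0]
gripper_width: 37.5
```

```bash
python3 - <<'E'
from h import *
s=state(); print(s['tcp_pos'],s['force'],s['time'],s['gripper_width'])
E
```

```text
[ 476.26426242 -266.19233843   42.09122279] [-0.09046899 -1.1283634  -0.99363148] 11.6833 37.52506386018599
```

>>> {"api": "carry_out", "payload": {"motion": [[[2.5,-0.017,0.047,0,0,0,0],[2.5,0,0,0,0,0,0],[2.5,-0.017,0.047,0,0,0,0],[2.5,0,0,0,0,0,0],[2.5,0,0,0,0,0,0],[2.5,0,0,0,0,0,0],[2.5,0,0,0,0,0,0],[2.5,0,0,0,0,0,0],[2.5,0,0,0,0,0,0],[2.5,0,0,0,0,0,0]]]}}

```text
time: 12.52
tcp_pos: [476.4, -266.3, 42.0]
eef_rot: [0.568, -0.42, 0.59, -0.391]
force: [-3.0, 3.5, 9.0]
gripper_width: 37.7
```

```bash
python3 - <<'E'
from h import *
s,d=snap('wrist','w10');_,e=snap('scene','s10'); print(s['tcp_pos'],s['force'],s['time'])
a=cv2.resize(cv2.convertScaleAbs(d['image'][180:310,190:330],alpha=1.8),None,fx=3,fy=3); b=cv2.resize(e['image'][200:330,265:395],None,fx=3,fy=3)
cv2.imwrite('pics/c10.png',np.hstack([a[:390],b[:390]]))
E
```

```text
[ 476.37027291 -266.29751408   41.98913524] [-3.01546467  3.48481366  9.0351906 ] 12.5167
```

View pics/c10.png

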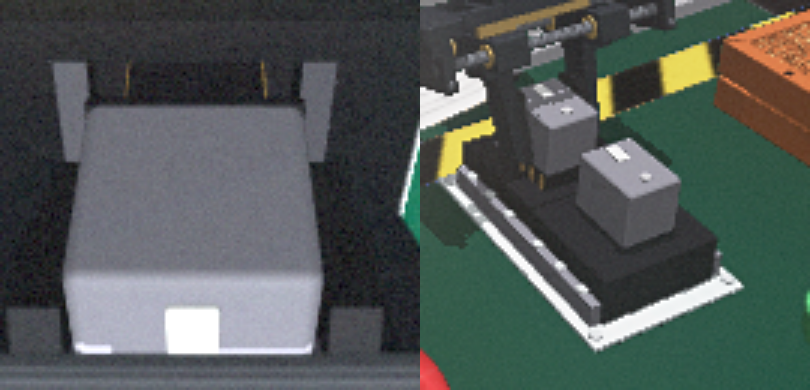

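Contact is 9 N at TCP z = 42.0, the height expected for a fully seated relay. Opening the gripper.

>>> {"api": "carry_out", "payload": {"motion": [[[4.2,0,0,0,0,0,0],[4.6,0,0,0,0,0,0],[5.0,0,0,0,0,0,0],[5.5,0,0,0,0,0,0],[6,0,0,0,0,0,0],[6.2,0,0,0,0,0,0],[6.2,0,0,0,0,0,0],[6.2,0,0,0,0,0,0],[6.2,0,0,0,0,0,0],[6.2,0,0,0,0,0,0]]]}}

```text
time: 13.45
tcp_pos: [476.3, -266.2, 41.1]
eef_rot: [0.568, -0.42, 0.59, -0.391]
force: [-0.1, -0.3, 0.3]
gripper_width: 62.2
```

```bash
python3 - <<'E'
from h import *
s,d=snap('wrist','w11');_,e=snap('scene','s11'); print(s['tcp_pos'],s['force'],s['time'],s['gripper_width'])
a=cv2.resize(cv2.convertScaleAbs(d['image'][180:310,190:330],alpha=1.8),None,fx=3,fy=3); b=cv2.resize(e['image'][200:330,265:395],None,fx=3,fy=3)
cv2.imwrite('pics/c11.png',np.hstack([a[:390],b[:390]]))
E
```

```text
[ 476.27856148 -266.19832507   41.11432785] [-0.08137355 -0.28985119  0.26047858] 13.45 62.18449839027623
```

View pics/c11.png

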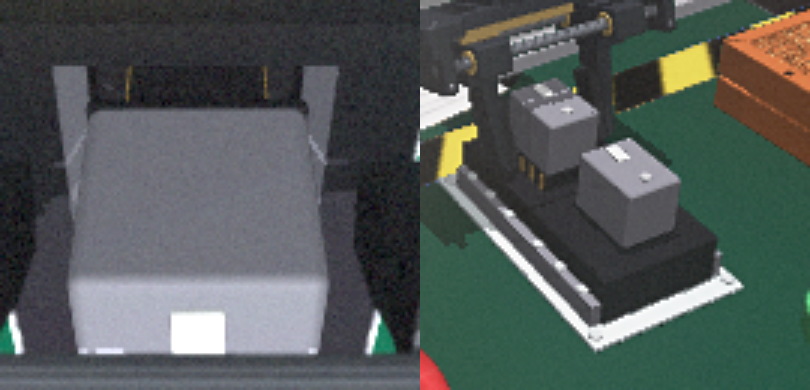

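>>> {"api": "carry_out", "payload": {"motion": [[[6.2,0.17,-0.47,0,0,0,0],[6.2,0.34,-0.94,0,0,0,0],[6.2,0.34,-0.94,0,0,0,0],[6.2,0.34,-0.94,0,0,0,0],[6.2,0.68,-1.88,0,0,0,0],[6.2,0.68,-1.88,0,0,0,0],[6.2,0.68,-1.88,0,0,0,0],[6.2,0.34,-0.94,0,0,0,0],[6.2,0,0,0,0,0,0],[6.2,0,0,0,0,0,0]]]}}

```text
time: 14.38
tcp_pos: [476.4, -266.2, 146.8]
eef_rot: [0.568, -0.42, 0.591, -0.391]
force: [-0.7, -0.1, -0.3]
gripper_width: 61.8
```

```bash
python3 - <<'E'
from h import *
s,d=snap('wrist','w12');_,e=snap('scene','s12');_,t=snap('top','t12'); print(s['tcp_pos'],s['force'],s['time'],s['gripper_width'])
b=cv2.resize(e['image'][215:315,265:375],None,fx=7,fy=7,interpolation=cv2.INTER_CUBIC)[:600]
cv2.imwrite('pics/c12.png',b)
E
```

```text
[ 476.41660948 -266.15728237  146.8080706 ] [-0.71916072 -0.08081232 -0.30163727] 14.3833 61.80038262925645
```

View pics/c12.png

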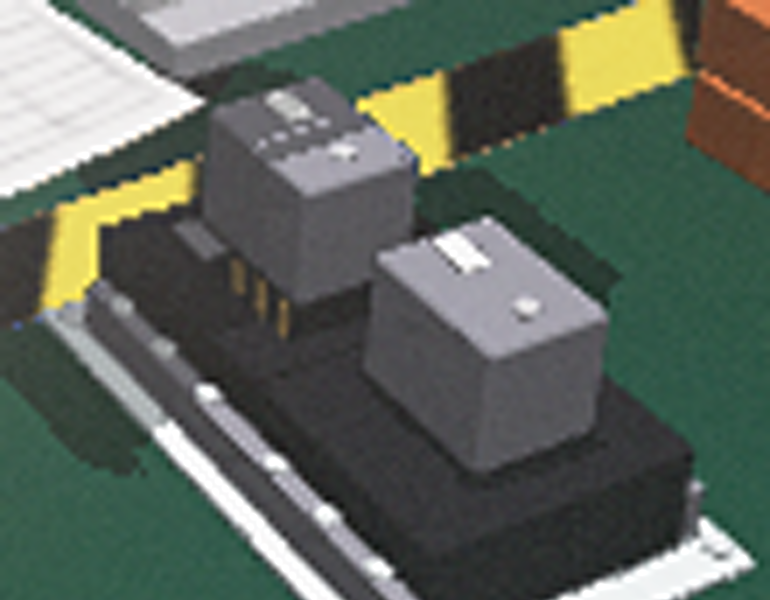

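View pics/w12.png

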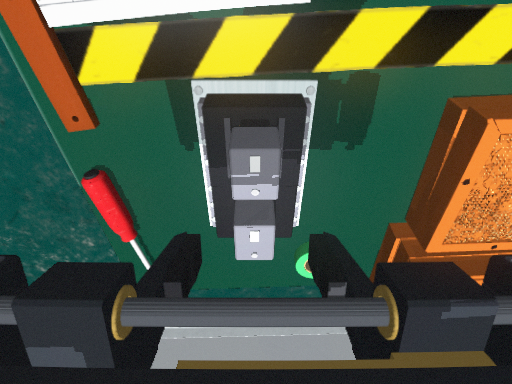

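View pics/t12.png

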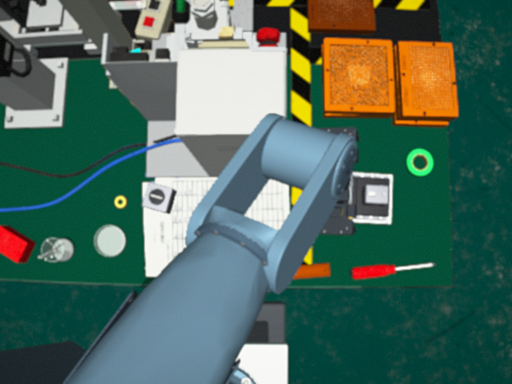

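```bash
python3 - <<'E'
from h import *
s,d=load('w12');im=d['image']
cv2.imwrite('pics/w12c.png',cv2.resize(cv2.convertScaleAbs(im[75:275,190:325],alpha=1.7,beta=10),None,fx=4,fy=3,interpolation=cv2.INTER_CUBIC))
E
```

```text
(no output)
```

View pics/w12c.png

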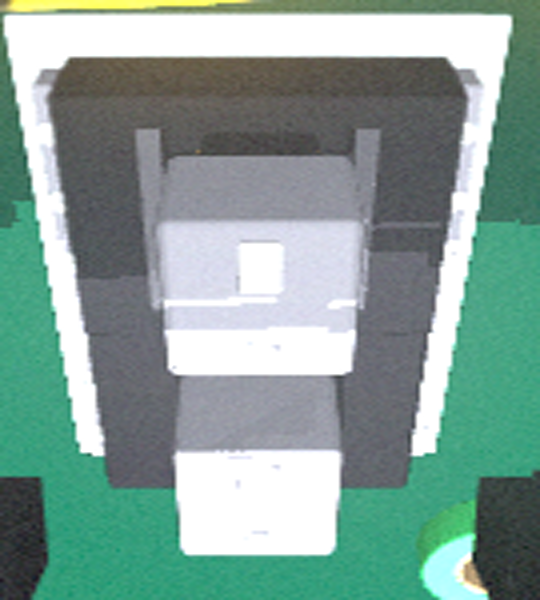

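```bash
python3 - <<'E'
from h import *
np.set_printoptions(precision=1,suppress=True)
s,d=load('w12');s2,d2=load('s12')
F=lambda l,z:cast(s,d,[[190+(x+.5)/4-.5,75+(y+.5)/3-.5] for x,y in l],z)[:,:2]
G=lambda l,z:cast(s2,d2,[[265+(x+.5)/7-.5,215+(y+.5)/7-.5] for x,y in l],z)[:,:2]
def tri(a,b):
    best=None
    for z in np.arange(20,140,.5):
        e=np.linalg.norm(F([a],z)-G([b],z))
        if best is None or e<best[0]:best=(e,z,F([a],z)[0],G([b],z)[0])
    print(best)
# corners: scene near(-x,-y), right(+x,-y), left(-x,+y), far(+x,+y)
print('relay');tri((168,374),(303,195));tri((353,374),(415,160));tri((158,222),(208,112));tri((365,222),(317,78))
print('fixed');tri((182,553),(490,362));tri((336,553),(607,320));tri((175,452),(375,257));tri((340,452),(487,217))
for z in (78,84,90): 
    r=F([(158,222),(365,222),(353,374),(168,374)],z);print(z,r.ravel(),r.mean(0),'w',np.linalg.norm(r[1]-r[0]),np.linalg.norm(r[2]-r[3]),'l',np.linalg.norm(r[2]-r[1]))
print('mouth',F([(137,129),(380,129)],36),'base end',F([(50,95),(468,95)],36))
E
```

```text
relay
(np.float64(0.7399950146122988), np.float64(77.0), array([ 455.7, -286.9]), array([ 456.4, -286.7]))
(np.float64(0.8934249101078959), np.float64(77.0), array([ 493.2, -289. ]), array([ 492.3, -289.1]))
(np.float64(0.9062460182478032), np.float64(76.5), array([ 458.6, -240.5]), array([ 459.2, -241.2]))
(np.float64(0.6647356674466279), np.float64(76.5), array([ 495.4, -242.5]), array([ 496. , -242.6]))
fixed
(np.float64(1.0463302903871226), np.float64(76.5), array([ 451.3, -363.4]), array([ 452. , -364.2]))
(np.float64(0.9735534765582746), np.float64(76.0), array([ 489. , -366.1]), array([ 488.1, -366. ]))
(np.float64(1.3829585095029358), np.float64(76.5), array([ 454.1, -317. ]), array([ 455.5, -317.2]))
(np.float64(0.9083911174136563), np.float64(77.0), array([ 490.3, -318.5]), array([ 491.1, -318.9]))
78 [ 458.8 -239.7  495.3 -241.6  493.1 -288.1  455.8 -286.1] [ 475.7 -263.9] w 36.53926609458929 37.32105765088469 l 46.56695975662351
84 [ 459.5 -236.3  494.8 -238.1  492.7 -283.1  456.7 -281.1] [ 475.9 -259.7] w 35.301349378358125 36.05665455603711 l 44.98931400540452
90 [ 460.3 -232.9  494.3 -234.7  492.3 -278.1  457.6 -276.2] [ 476.1 -255.5] w 34.063432662126914 34.79225146118952 l 43.41166825418554
mouth [[ 452.2 -234.6]
 [ 501.5 -237.2]] base end [[ 436.1 -224.2]
 [ 518.8 -228.5]]
```

Triangulating the tops gives z ≈ 77 mm for the placed relay and 76.5 mm for the fixed one. The placed relay is level, at the same -3° yaw, 76.6 mm from its neighbour (76 expected). It's seated and the arm is clear, so I'm handing in.

```bash
python3 - <<'E'
from h import *
print(job_done(), state()['time'])
E
```

```text
the job is handed in; nothing more can be done
the job is handed in; nothing more can be done
```

The loose relay is plugged into the empty socket, and the job was handed in at about 14.5 s of the 35 s allowed. I gripped the relay across its 38 mm width with the tool leaned 20° so the gripper body cleared the press column. I then carried it over, turned it to match the base and lowered it until it touched bottom. After opening the fingers I lifted straight up about 105 mm.

**Last checks:**
- **Depth:** it touched bottom with 9 N at exactly the expected height. Two camera views put its top at about 77 mm, against 76.5 mm for the fixed relay, which is known to be 78 mm.
- **Squareness:** its top corners are level within 0.5 mm and its yaw matches the base at about -3°. It sits 76.6 mm from the fixed relay, where 76 mm is ideal.
- **Clear of the robot:** nothing was touching at hand-in, and the timer still stood where it was.

**Disagreements:**
- Before insertion, the two cameras disagreed by a few millimetres on whether the held relay was tilted. The corner heights after release showed no tilt.
- In the scene view, part of the foot still shows beside the casing. At first this looked like it wasn't fully in. The measured heights show it is seated, and what shows is the gap left by the wider mouth.

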